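# Hang the peg pail on the stall's sprung hook and tug-test it

## Task

Pick up the blue pail of clothes pegs by its handle and hang it on the two-prong sprung hook of the stand, keeping it upright. Before you let go, tug it gently down about 2 cm for a moment to make sure that the hook holds it, without pulling the hook to its stop; then let go and leave it hanging there. Leave the grey and the yellow pail where they are.

Things in the scene. Friction and masses are not known exactly. Their poses are not given: they have to be found in the camera images.
- pail_blue: Blue pail of wooden clothes pegs, 0.2-0.32 kg, standing. Foot 76 mm, rim 100 mm across, 70 mm high; pegs to 20 mm above the rim. Rigid upright 7 mm wire bail: uprights 104 mm apart, level bar along the pail's y, centre line 150 mm above the foot, open below. Its middle 30 mm is a wooden grip, 14 mm thick: pinch it from above, fingers closing along x. Origin: centre of the underside; z up.
- pail_grey: Bystander: a pail of the same shape and size (bar 150 mm high), grey, filled with round pin badges. Origin: centre of the underside.
- pail_yellow: Bystander: a pail of the same shape and size (bar 150 mm high), yellow, filled with short chalk sticks. Origin: centre of the underside.
- stand: Hook stand, fixed: dark foot 140 x 140 x 12 mm, 30 mm square post with a coil spring, and a red sleeve (top 248 mm high) that slides down against the spring and carries two level steel prongs. Origin: centre of the foot's underside, on the post's axis; prongs point to its -x, free ends 142 mm from the axis, tops 250 mm high; z up. Free table under and in front of them but for a flat cassette.
- hook_seat (a point): Where the bar's centre rests: 115 mm to the stand's -x of the post, 230 mm high unloaded; sinks with the hook. Axes as the stand's; bar along y, either way round. 7 mm prongs 32 mm either side in y pass through the bail. Each has a trough: floor 30 mm, mouth 45, sides 20 deep. Come 100 mm in front, bar 25-45 mm above this point, go in along +x with the pail under the prongs, lower.
- hook (a joint): How far the sprung hook is pressed down, in m: 0 unloaded, 0.040 at its stop. Spring of 300 N/m: it starts to move at about 0.3 N, at 0.020 the load is about 6 N; the pail's own weight presses it down 5 to 10 mm.
Not all that is in view belongs to the job. Leave any red look-alike of the pail_blue alone.

How it is judged:
On the way:
1. the blue pail's bar lies in the hook's trough and the fingers, still holding the pail, pull the hook down by 14 to 36 mm for 0.2 s (value of joint hook above 0.014 m and contact force between the fingers and pail_blue above 1 N and contact force between pail_blue and stand above 2 N and z of pail_blue in the frame of hook_seat below -0.135 m and horizontal distance between pail_blue and hook_seat below 0.05 m), for 0.2 s.
At the end, for the whole second after the job is handed in: The blue pail hangs at rest by its bar from both prongs, released, under the seat within 45 mm along and 25 mm across the prongs and 135 to 165 mm below it, upright within 15 degrees, the hook sprung back to under 14 mm; grey and yellow pails moved less than 30 mm (contact force between the fingers and pail_blue below 0.05 N and contact force between pail_blue and stand above 1 N and z of pail_blue in the frame of hook_seat between -0.165 and -0.135 m and x of pail_blue in the frame of hook_seat between -0.045 and 0.045 m and y of pail_blue in the frame of hook_seat between -0.025 and 0.025 m and angle between pail_blue's own z axis and vertical below 0.26 rad and linear speed of pail_blue below 0.04 m/s and value of joint hook below 0.014 m and distance of each of pail_grey, pail_yellow from where it was at the start of the episode below 0.03 m); the robot touches nothing.
It fails at once if the hook is pulled hard, to within 4 mm of its stop (value of joint hook above 0.036 m).
It fails at once if the blue pail is tipped by more than 40 degrees, spilling pegs (angle between pail_blue's own z axis and vertical above 0.7 rad).
It fails at once if the grey pail is moved by more than 30 mm (distance of pail_grey from where it was at the start of the episode above 0.03 m).
It fails at once if the yellow pail is moved by more than 30 mm (distance of pail_yellow from where it was at the start of the episode above 0.03 m).
It also fails if it takes over 54 s, if anything falls off the work surface, if the arm or the gripper's body presses on something with over 40 N, if the wrist force passes 120 N, or if a joint passes its speed limit or range.

## Robot

A 6-joint arm with a two-finger parallel gripper is mounted at the origin on the work surface. World frame = base frame: x ahead of the robot, y to its left, z up, the work surface at z = 0. Lengths are in m, angles in rad, forces in N, time in s.
With the tool pointing down it reaches from about 0.375 to 0.9 m from the base axis. Payload 3.1 kg.
Tool frame: the origin (TCP) lies where the fingers leave the gripper's body, on its centre line; the fingertips stand 73 mm ahead of it and the grasp point (between the pads) lies 54 mm ahead of it; z points along the fingers, y is the line along which they close (so a half turn about z gives the same grasp; the last joint's range is limited). The gripper opens to 85 mm and grips with 20 to 120 N. Pads are 22 mm wide; open, the fingers measure 114 mm over their backs; the gripper's body (76 mm by 85 mm) begins 54 mm behind the grasp point. The pads swing forward as they close: fully open they stand 13 mm farther back than shut.
Start: joints at [1.081, 0.527, 1.433, -0, 1.181, -0.178], TCP at [0.191, 0.595, 0.304] pointing down, gripper open.
Joint ranges: [-3.08, 3.08], [-0.75, 2.2], [0.22, 2.44], [-1.43, 4.57], [0, 2.65], [-2.85, 2.85]. Speed limits (rad/s): [2.79, 2.79, 3.14, 3.14, 3.14, 3.14].

## Interface

Orientations are given as a unit quaternion [x, y, z, w].
In Python, from station import manip gives the robot as it stands.
- The arm moves only by the shell command python3 -m crank 'ROWS' [FORCE]. ROWS is JSON, a list of rows, each an object with "dp": the shift along the tool's x, y, z normalised to -1 to 1, where 1 is 50 cm, a list of three; "delta_rot": the turn, a rotation vector about the tool's x, y, z normalised to -1 to 1, where 1 is 2 pi rad, a list of three; "fingers": the opening, from -1 (shut) to 1 (fully open). A call has 1 to 12 rows; each row shifts and turns the commanded pose from where the row before left it, along the tool's axes as they then stand; what a row does not reach is not made up. A row lasts 1/12 s, in which the tool goes at most 41.7 mm and 7.16 degrees, less where a joint would pass 70% of its speed; a pose out of reach is approached as far as the arm can. A call with a number of a shift or a turn outside -1 to 1 is refused whole. A call with a gripper value outside its range is refused whole. The fingers move at their own pace and stop on an object; FORCE is the grip in N (left out, the last holds). Time passes only in rows, so rows that do not move let the fingers close. It gives the time, the measured TCP pose, the force, the opening and the grip force at its end, in the units of the state.
- manip.sense(): the state, without advancing time (a new reading comes with each control period).
- manip.snapshot(name): name is "scene" or "top"; returns (picture, depth): 384x512x3 uint8, red, green, blue; 384x512 float32, m along the optical axis (not along the pixel's ray), 0 where there is no reading.
- manip.camera_model(name): a dict with "fx", "fy", "cx", "cy" (pixels), "k1" (the pictures are not rectified: a ray, as slopes to the right and down, at radius r is drawn at 1 + k1 r^2 times it, then the intrinsics apply), "origin" and "attitude" of the camera in the world. Camera axes: x right, y up, looking along -z (the intrinsics and any distortion apply to the point x, -y, -z); pixel columns grow to the right and rows downward; lengths in m; the calibration is good to about 2 mm. A picture is of the moment at which its call begins. camera_model takes no time and is no camera call.
- manip.sign_off(): hands the job in; it is judged then, once.
The state is a dict: "t": time; "q": joint angles; "qd": joint speeds; "tau": joint torques, N m; "tcp_pos": TCP position; "tool_rot": TCP orientation; "force": force on the tool from outside, world axes, zero at the start; "ft_torque": the same for the moment, N m; "finger_gap": opening from 0.0 (shut) to 1.0 (fully open); "gripper_force": force on a finger pad.
Only numpy, scipy, OpenCV 4.12 (cv2) and the standard library are available. Lean on these libraries where they do the work, as an engineer would, in place of code of your own. Each camera call takes 0.05 s, during which the arm holds its last target. There are 200 camera calls.

## Working session

There is one attempt and no reset: what is moved stays moved. The work goes in short steps, Python scripts to look and compute and a shell command to move; the robot and the scene stay as the last step left them, time stands still between calls to the robot, and variables do not carry over. Pictures are saved under pics/ and viewed, at most 10 in all, crops included, and the job is handed in when it is done.

```bash
mkdir -p pics; ls
cat > h.py <<'E'
import numpy as np, cv2
from station import manip
from scipy.spatial.transform import Rotation as R
def cam(n):
    c=manip.camera_model(n); a=np.array(c["attitude"],float)
    M=a if a.shape==(3,3) else R.from_quat(a).as_matrix()
    return c,M,np.array(c["origin"])
def ray(n,u,v):
    c,M,o=cam(n)
    x=(u-c["cx"])/c["fx"]; y=(v-c["cy"])/c["fy"]; xd,yd=x,y
    for _ in range(20):
        s=1+c["k1"]*(x*x+y*y); x,y=xd/s,yd/s
    return o, M@np.array([x,-y,-1.0])
def plane(n,u,v,z):
    o,d=ray(n,u,v); return o+d*(z-o[2])/d[2]
def pts(n,d,us,vs):
    return np.array([ (lambda od: od[0]+od[1]*d[v,u])(ray(n,u,v)) for u,v in zip(us,vs)])
E
python3 - <<'E'
from h import *
for n in("scene","top"):
    p,d=manip.snapshot(n); cv2.imwrite(f"pics/{n}0.png",p[:,:,::-1]); np.savez(f"{n}0.npz",p=p,d=d)
    print(manip.camera_model(n))
print(manip.sense())
E
```

```text
pics
{'fx': 462.7947792874397, 'fy': 462.7947792874397, 'cx': 252.37821957160162, 'cy': 191.00780697898097, 'k1': 0.0624319102901144, 'origin': array([1.07725261, 0.37688122, 1.0403961 ]), 'attitude': array([0.13926866, 0.27496626, 0.83657558, 0.45292283])}
{'fx': 362.45714124884455, 'fy': 362.45714124884455, 'cx': 259.2778080432082, 'cy': 188.9761094303537, 'k1': 0.023743363056900658, 'origin': array([ 0.34264584, -0.00597944,  1.01447322]), 'attitude': array([ 0.06061699, -0.06355706, -0.70004107,  0.70868087])}
{'t': 0.1, 'q': array([ 1.08149722e+00,  5.28388104e-01,  1.43378857e+00,  1.08303903e-05,
        1.18144018e+00, -1.78516061e-01]), 'qd': array([-0.00147144, -0.00153755, -0.00341953, -0.0010256 , -0.00078877,
        0.00154473]), 'tau': array([-9.92421374e-04, -4.43302238e+01, -1.78584695e+01, -2.85634360e-04,
        3.91146663e-03, -1.54485033e-06]), 'tcp_pos': array([0.19085971, 0.59460123, 0.30301761]), 'tool_rot': array([ 1.54768875e-01,  9.87950186e-01, -9.54559343e-04, -3.36434121e-04]), 'force': array([-0.40681282,  0.64599649, -0.10415857]), 'ft_torque': array([ 0.03368413, -0.00638315, -0.02895907]), 'gripper_force': 0.0, 'finger_gap': 1.003168002396111}
```

View pics/scene0.png

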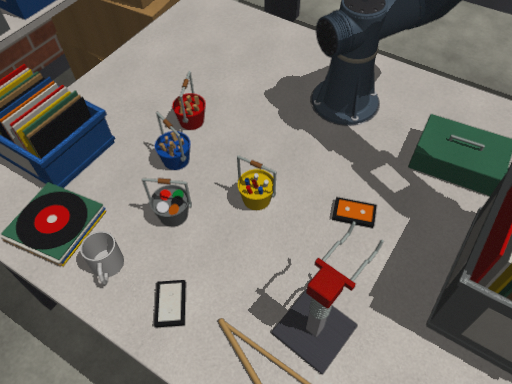

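View pics/top0.png

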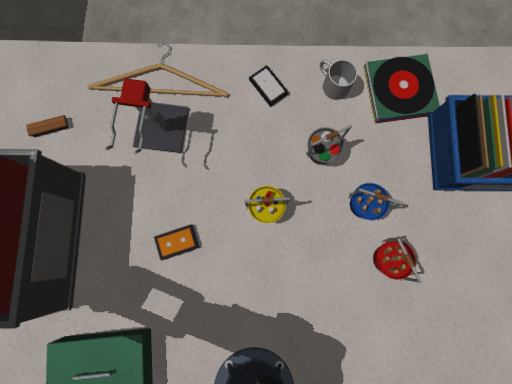

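The top view shows the blue pail at (370,201), with a red look-alike at (396,260), grey at (325,146) and yellow at (267,204). The blue box at (470,140) is a record crate. The stand's red sleeve is at (133,93), with its prongs pointing down-image to about (110,148) and (138,150). The blue pail with pegs and a bail is the one meant. Next I measure it and take an enlarged crop.

```bash
cat > m.py <<'E'
from h import *
def cloud(n,f):
    z=np.load(f); p,d=z["p"],z["d"]; c,M,o=cam(n)
    v,u=np.mgrid[0:384,0:512]; K=np.array([[c["fx"],0,c["cx"]],[0,c["fy"],c["cy"]],[0,0,1]])
    q=cv2.undistortPoints(np.stack([u,v],-1).reshape(-1,1,2).astype(float),K,np.array([c["k1"],0,0,0,0])).reshape(-1,2)
    X=np.c_[q[:,0],-q[:,1],-np.ones(len(q))]*d.reshape(-1,1)
    return p,(X@M.T+o).reshape(384,512,3),d
E
python3 - <<'E'
from m import *
C={}
for n in("top","scene"):
    p,W,d=cloud(n,n+"0.npz"); hsv=cv2.cvtColor(p,cv2.COLOR_RGB2HSV)
    print(n,"table z",np.median(W[...,2]))
    C[n]=W
    for nm,(u0,u1,v0,v1) in {"top":dict(blue=(340,412,170,230),red=(370,430,230,290),grey=(300,358,118,170),yel=(235,300,180,225)),"scene":dict(blue=(150,192,105,170),red=(172,208,70,130),grey=(140,190,172,225),yel=(232,280,150,212))}[n].items():
        w=W[v0:v1,u0:u1].reshape(-1,3); w=w[d[v0:v1,u0:u1].ravel()>0]
        b=w[(w[:,2]>.135)&(w[:,2]<.17)]; r=w[(w[:,2]>.03)&(w[:,2]<.095)]
        if len(b)<5: print(nm,"few",len(b)); continue
        e=np.linalg.eigh(np.cov(b[:,:2].T)); a=e[1][:,1]
        pr=(b[:,:2]-b[:,:2].mean(0))@a
        print(nm,len(b),"bar mid",((b[:,:2].mean(0))+a*(pr.max()+pr.min())/2).round(4),"z",np.median(b[:,2]).round(3),"ang",np.degrees(np.arctan2(a[1],a[0])).round(1),"len",np.ptp(pr).round(3),"body",((r.min(0)+r.max(0))/2).round(3),np.ptp(r,0).round(3))
    # stand
    w=W.reshape(-1,3); h=hsv.reshape(-1,3); ok=(d.ravel()>0)
    m=ok&(w[:,2]>.2)&(w[:,2]<.275)&(w[:,1]>.1)&(w[:,1]<.5)&(w[:,0]>.3)&(w[:,0]<.75)
    red=m&((h[:,0]<8)|(h[:,0]>172))&(h[:,1]>150)
    t=w[red&(w[:,2]>.243)]; print("sleeve top",len(t))
    if len(t): print(cv2.minAreaRect(t[:,:2].astype(np.float32)*1000),t[:,2].mean())
    s=w[m&~red&(h[:,1]<90)]; print("prongs",len(s))
    np.save(n+"pr.npy",s)
    for x in np.arange(.35,.75,.02):
        q=s[(s[:,0]>=x)&(s[:,0]<x+.02)]
        if len(q): print(x.round(2),len(q),q[:,1].min().round(3),q[:,1].max().round(3),np.sort(q[:,1]).round(3)[::max(1,len(q)//6)],q[:,2].min().round(3),q[:,2].max().round(3))
a=cv2.imread("pics/top0.png")[165:240,335:435]; b=cv2.imread("pics/scene0.png")[95:175,140:220]
a=cv2.resize(a,(400,300),interpolation=cv2.INTER_CUBIC); b=cv2.resize(b,(300,300),interpolation=cv2.INTER_CUBIC)
cv2.imwrite("pics/crop1.png",np.hstack([a,b]))
E
```

```text
top table z 0.00028491927074236756
blue 190 bar mid [ 0.4822 -0.2995] z 0.153 ang 70.2 len 0.109 body [ 0.483 -0.301  0.061] [0.102 0.105 0.062]
red 219 bar mid [ 0.3325 -0.3583] z 0.153 ang -154.3 len 0.109 body [ 0.331 -0.359  0.063] [0.101 0.1   0.061]
grey 165 bar mid [ 0.6354 -0.1869] z 0.153 ang 116.9 len 0.111 body [ 0.636 -0.186  0.062] [0.098 0.101 0.063]
yel 172 bar mid [ 0.4718 -0.0286] z 0.154 ang 94.3 len 0.109 body [ 0.472 -0.028  0.072] [0.099 0.108 0.039]
sleeve top 634
((697.7037963867188, 279.6181945800781), (83.5450210571289, 59.22562789916992), 83.26136779785156) 0.24731923145983647
prongs 2259
0.35 151 0.476 0.493 [0.476 0.479 0.48  0.483 0.484 0.488 0.493] 0.2 0.243
0.37 150 0.476 0.494 [0.476 0.478 0.48  0.483 0.484 0.487] 0.2 0.243
0.39 152 0.476 0.493 [0.476 0.478 0.479 0.483 0.484 0.487 0.493] 0.2 0.243
0.41 144 0.476 0.493 [0.476 0.478 0.48  0.483 0.485 0.488] 0.2 0.243
0.43 145 0.476 0.493 [0.476 0.478 0.479 0.483 0.484 0.487 0.493] 0.2 0.242
0.45 138 0.476 0.494 [0.476 0.478 0.479 0.483 0.484 0.488] 0.2 0.243
0.47 133 0.476 0.493 [0.476 0.478 0.479 0.484 
[... 2190 characters left out ...]
0.486 0.489 0.491] 0.223 0.242
0.55 239 0.259 0.5 [0.259 0.33  0.482 0.487 0.491 0.495 0.5  ] 0.2 0.249
0.57 89 0.257 0.33 [0.257 0.261 0.263 0.323 0.325 0.328 0.329] 0.221 0.245
0.59 59 0.256 0.327 [0.256 0.26  0.262 0.32  0.323 0.325 0.326] 0.22 0.238
0.61 52 0.253 0.325 [0.253 0.255 0.257 0.259 0.316 0.32  0.323] 0.232 0.247
0.63 71 0.25 0.321 [0.25  0.253 0.256 0.258 0.316 0.318 0.32 ] 0.24 0.247
0.65 66 0.248 0.319 [0.248 0.252 0.254 0.313 0.315 0.317] 0.239 0.248
0.67 20 0.24 0.322 [0.24  0.247 0.309 0.313 0.314 0.316 0.32 ] 0.232 0.247
0.69 1 0.254 0.254 [0.254] 0.246 0.246
0.71 5 0.251 0.271 [0.251 0.252 0.252 0.262 0.271] 0.21 0.245
0.73 3 0.286 0.299 [0.286 0.295 0.299] 0.212 0.213
```

View pics/crop1.png

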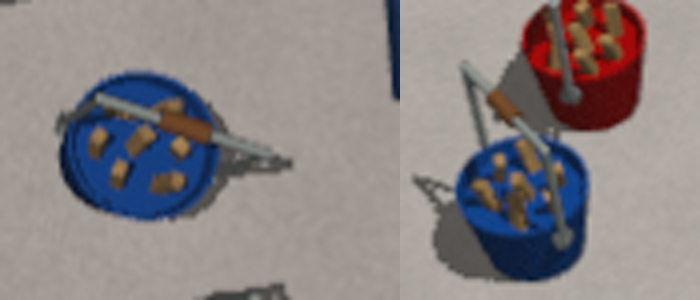

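The crop confirms it: a blue pail with wooden pegs and a brown wooden grip, its bail bar at about 71–73° in the world. The red pail is separate. Next I work out the seat while raising the tool.

```bash
python3 - <<'E'
from m import *
a=np.radians(-6.55); ex=np.array([np.cos(a),np.sin(a)]); ey=np.array([-ex[1],ex[0]])
for n in("top","scene"):
    s=np.load(n+"pr.npy"); s=s[(s[:,0]>.53)&(s[:,0]<.67)&(s[:,1]<.345)]
    u=s[:,:2]@ex; v=s[:,:2]@ey
    print(n,"tip",np.percentile(u,[0,1,3]).round(4),"v mid",[(np.median(v[v>v.mean()])+np.median(v[v<v.mean()]))/2, np.median(v[v>v.mean()])-np.median(v[v<v.mean()])])
    for k in np.arange(u.min(),u.min()+.07,.005):
        q=s[(u>=k)&(u<k+.005),2]
        if len(q): print(k.round(4),len(q),np.percentile(q,90).round(4))
    v0=(np.median(v[v>v.mean()])+np.median(v[v<v.mean()]))/2
    print("seat from tip",(np.percentile(u,1)+.027)*ex+v0*ey)
    _,W,d=cloud(n,n+"0.npz"); w=W.reshape(-1,3); w=w[(w[:,2]>.006)&(w[:,2]<.018)&(w[:,0]>.56)&(w[:,0]<.85)&(w[:,1]>.1)&(w[:,1]<.42)]
    print("foot",[(np.percentile(w[:,:2]@e,1).round(4),np.percentile(w[:,:2]@e,99).round(4)) for e in(ex,ey)])
E
python3 -m crank '[{"dp":[0,0,-0.08],"delta_rot":[0,0,0],"fingers":1},{"dp":[0,0,-0.08],"delta_rot":[0,0,0],"fingers":1},{"dp":[0,0,-0.08],"delta_rot":[0,0,0],"fingers":1},{"dp":[0,0,0],"delta_rot":[0,0,0],"fingers":1}]'
```

```text
top tip [0.5219 0.5229 0.525 ] v mid [np.float64(0.3568306515671542), np.float64(0.06309765809860057)]
0.5219 17 0.25
0.5269 14 0.2463
0.5319 16 0.2371
0.5369 11 0.2293
0.5419 16 0.2267
0.5469 13 0.2279
0.5519 16 0.2284
0.5569 13 0.2271
0.5619 21 0.2285
0.5669 19 0.2372
0.5719 23 0.2443
0.5769 14 0.247
0.5819 15 0.2461
0.5869 16 0.246
seat from tip [0.58697504 0.29177881]
foot [(np.float64(0.5978), np.float64(0.818)), (np.float64(0.2014), np.float64(0.5033))]
scene tip [0.5247 0.5267 0.5282] v mid [np.float64(0.3578002841643066), np.float64(0.06371786484245101)]
0.5247 18 0.2487
0.5297 35 0.2447
0.5347 35 0.2347
0.5397 18 0.2277
0.5447 13 0.226
0.5497 19 0.2263
0.5547 17 0.2266
0.5597 18 0.2266
0.5647 11 0.227
0.5697 4 0.2336
0.5747 8 0.2424
0.5797 16 0.2457
0.5847 17 0.2448
0.5897 14 0.2451
0.5947 20 0.2451
seat from tip [0.59090133 0.292304  ]
foot [(np.float64(0.6026), np.float64(0.8195)), (np.float64(0.2033), np.float64(0.4259))]
t: 0.43
tcp_pos: [0.1924, 0.5977, 0.4331]
tool_rot: [0.155, 0.988, 0.008, 0.003]
force: [0.7, 0.9, 0.7]
finger_gap: 0.997
gripper_force: 0.0
```

```bash
python3 -m crank '[{"dp":[0,0,0],"delta_rot":[0,0,0.0193],"fingers":1},{"dp":[0,0,0],"delta_rot":[0,0,0.0193],"fingers":1},{"dp":[0,0,0],"delta_rot":[0,0,0.0193],"fingers":1},{"dp":[0,0,0],"delta_rot":[0,0,0.0193],"fingers":1},{"dp":[0,0,0],"delta_rot":[0,0,0.0193],"fingers":1},{"dp":[0,0,0],"delta_rot":[0,0,0.0193],"fingers":1},{"dp":[0,0,0],"delta_rot":[0,0,0.0193],"fingers":1},{"dp":[0,0,0],"delta_rot":[0,0,0.0193],"fingers":1},{"dp":[0,0,0],"delta_rot":[0,0,0.0193],"fingers":1},{"dp":[0,0,0],"delta_rot":[0,0,0.0193],"fingers":1},{"dp":[0,0,0],"delta_rot":[0,0,0.0193],"fingers":1},{"dp":[0,0,0],"delta_rot":[0,0,0.0193],"fingers":1}]'
python3 -m crank '[{"dp":[0,0,0],"delta_rot":[0,0,0.0190],"fingers":1},{"dp":[0,0,0],"delta_rot":[0,0,0],"fingers":1}]'
cat > t.py <<'E'
import sys
from h import *
# usage: t.py x y z yaw_of_tool_y : shift in tool axes/0.5 and turn
s=manip.sense(); Rm=R.from_quat(s["tool_rot"]).as_matrix(); p=s["tcp_pos"]
g=np.array([float(k) for k in sys.argv[1:4]]); y=np.radians(float(sys.argv[4]))
Y=np.array([np.cos(y),np.sin(y),0]);Z=np.array([0,0,-1.]);T=np.c_[np.cross(Y,Z),Y,Z]
print("t",round(s["t"],2),"tcp",p.round(4),"q",s["q"].round(2),"yaw",np.degrees(np.arctan2(Rm[1,1],Rm[0,1])).round(1),"F",s["force"].round(1))
print("dp",(Rm.T@(g-p)/.5).round(4),"rot",(R.from_matrix(Rm.T@T).as_rotvec()/(2*np.pi)).round(4))
E
python3 t.py .45 .40 .43 -18; python3 t.py .484 -.299 .34 -18
```

```text
t: 1.43
tcp_pos: [0.191, 0.5948, 0.4231]
tool_rot: [0.775, 0.633, -0.001, 0.0]
force: [0.3, -1.0, -0.5]
finger_gap: 1.003
gripper_force: 0.0
t: 1.6
tcp_pos: [0.191, 0.5948, 0.4232]
tool_rot: [0.81, 0.587, -0.001, 0.0]
force: [0.2, -0.4, 0.1]
finger_gap: 1.0
gripper_force: 0.0
t 1.6 tcp [0.191  0.5948 0.4232] q [ 1.08  0.42  1.28 -0.    1.44  1.4 ] yaw -18.1 F [ 0.2 -0.4  0.1]
dp [-0.2091  0.6136 -0.0135] rot [-0.      0.0002 -0.0004]
t 1.6 tcp [0.191  0.5948 0.4232] q [ 1.08  0.42  1.28 -0.    1.44  1.4 ] yaw -18.1 F [ 0.2 -0.4  0.1]
dp [-1.5163  1.1133  0.168 ] rot [-0.      0.0002 -0.0004]
```

```bash
python3 -m crank '[{"dp":[-0.0235,0.068,0],"delta_rot":[0,0,0],"fingers":1},{"dp":[-0.0235,0.068,0],"delta_rot":[0,0,0],"fingers":1},{"dp":[-0.0235,0.068,0],"delta_rot":[0,0,0],"fingers":1},{"dp":[-0.0235,0.068,0],"delta_rot":[0,0,0],"fingers":1},{"dp":[-0.0235,0.068,0],"delta_rot":[0,0,0],"fingers":1},{"dp":[-0.0235,0.068,0],"delta_rot":[0,0,0],"fingers":1},{"dp":[-0.0235,0.068,0],"delta_rot":[0,0,0],"fingers":1},{"dp":[-0.0235,0.068,0],"delta_rot":[0,0,0],"fingers":1},{"dp":[-0.0235,0.068,0],"delta_rot":[0,0,0],"fingers":1}]'
python3 -m crank '[{"dp":[-0.065,0.025,0],"delta_rot":[0,0,0],"fingers":1},{"dp":[-0.065,0.025,0],"delta_rot":[0,0,0],"fingers":1},{"dp":[-0.065,0.025,0],"delta_rot":[0,0,0],"fingers":1},{"dp":[-0.065,0.025,0],"delta_rot":[0,0,0],"fingers":1},{"dp":[-0.065,0.025,0],"delta_rot":[0,0,0],"fingers":1},{"dp":[-0.065,0.025,0],"delta_rot":[0,0,0],"fingers":1},{"dp":[-0.065,0.025,0],"delta_rot":[0,0,0],"fingers":1},{"dp":[-0.065,0.025,0],"delta_rot":[0,0,0],"fingers":1},{"dp":[-0.065,0.025,0],"delta_rot":[0,0,0],"fingers":1},{"dp":[-0.065,0.025,0],"delta_rot":[0,0,0],"fingers":1}]'
python3 -m crank '[{"dp":[-0.065,0.025,0],"delta_rot":[0,0,0],"fingers":1},{"dp":[-0.065,0.025,0],"delta_rot":[0,0,0],"fingers":1},{"dp":[-0.065,0.025,0],"delta_rot":[0,0,0],"fingers":1},{"dp":[-0.065,0.025,0],"delta_rot":[0,0,0],"fingers":1},{"dp":[-0.065,0.025,0],"delta_rot":[0,0,0],"fingers":1},{"dp":[-0.065,0.025,0],"delta_rot":[0,0,0],"fingers":1},{"dp":[-0.065,0.025,0],"delta_rot":[0,0,0],"fingers":1},{"dp":[-0.065,0.025,0],"delta_rot":[0,0,0],"fingers":1},{"dp":[-0.065,0.025,0],"delta_rot":[0,0,0],"fingers":1},{"dp":[-0.065,0.025,0],"delta_rot":[0,0,0],"fingers":1},{"dp":[0,0,0],"delta_rot":[0,0,0],"fingers":1}]'
python3 t.py .484 -.299 .27 -18
```

```text
t: 2.35
tcp_pos: [0.4504, 0.3985, 0.4235]
tool_rot: [0.808, 0.589, -0.0, -0.0]
force: [-0.3, 0.1, 0.2]
finger_gap: 0.998
gripper_force: 0.0
t: 3.18
tcp_pos: [0.4672, 0.0505, 0.4238]
tool_rot: [0.808, 0.589, -0.0, -0.0]
force: [1.2, -0.3, -0.1]
finger_gap: 0.996
gripper_force: 0.0
t: 4.1
tcp_pos: [0.4861, -0.302, 0.4231]
tool_rot: [0.81, 0.587, -0.001, 0.002]
force: [-0.3, -0.2, -0.8]
finger_gap: 0.999
gripper_force: 0.0
t 4.1 tcp [ 0.4861 -0.302   0.4231] q [-0.75  0.34  1.41 -0.    1.39 -0.43] yaw -18.1 F [-0.3 -0.2 -0.8]
dp [ 0.0056 -0.0064  0.3062] rot [ 0.0003  0.0006 -0.0004]
```

```bash
python3 -m crank '[{"dp":[0.0056,-0.0064,0.06],"delta_rot":[0,0,0],"fingers":1},{"dp":[0,0,0.06],"delta_rot":[0,0,0],"fingers":1},{"dp":[0,0,0.06],"delta_rot":[0,0,0],"fingers":1},{"dp":[0,0,0.06],"delta_rot":[0,0,0],"fingers":1},{"dp":[0,0,0.06],"delta_rot":[0,0,0],"fingers":1},{"dp":[0,0,0],"delta_rot":[0,0,0],"fingers":1}]'
python3 - <<'E'
from h import *
p,d=manip.snapshot("scene"); np.savez("scene1.npz",p=p,d=d)
cv2.imwrite("pics/crop2.png",cv2.resize(p[60:190,110:240,::-1],(560,560),interpolation=cv2.INTER_CUBIC))
E
python3 t.py .484 -.299 .204 -18
```

```text
t: 4.6
tcp_pos: [0.481, -0.2893, 0.2681]
tool_rot: [0.808, 0.589, -0.001, -0.007]
force: [0.0, 0.6, -0.1]
finger_gap: 1.001
gripper_force: 0.0
t 4.65 tcp [ 0.4823 -0.2903  0.271 ] q [-0.74  0.49  1.62  0.    1.04 -0.43] yaw -17.9 F [-0.  -0.8  1.1]
dp [-0.0159  0.0096  0.1338] rot [-0.0012 -0.0006  0.0003]
```

View pics/crop2.png

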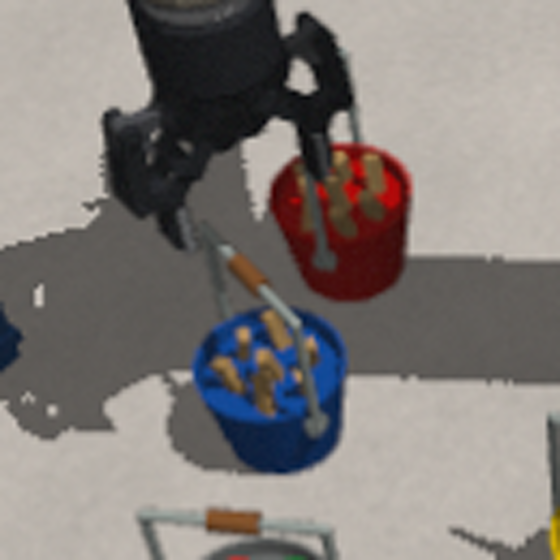

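The crop shows the open fingers straddling the space above the blue pail's brown grip, which is at crop (247,272), i.e. scene (167,123). The red pail is clear of them. The tool sits about 9 mm off in y.

```bash
python3 -c "
from h import *
print(plane('scene',167.3,123.1,.155))"
python3 -m crank '[{"dp":[-0.008,0.005,0.02],"delta_rot":[0,0,0],"fingers":1},{"dp":[-0.008,0.005,0.02],"delta_rot":[0,0,0],"fingers":1},{"dp":[0,0,0],"delta_rot":[0,0,0],"fingers":1},{"dp":[0,0,0],"delta_rot":[0,0,0],"fingers":1},{"dp":[0,0,0],"delta_rot":[0,0,0],"fingers":1}]'
python3 t.py .484 -.299 .204 -18
```

```text
[ 0.48712327 -0.29931616  0.155     ]
t: 5.07
tcp_pos: [0.4864, -0.3016, 0.2548]
tool_rot: [0.809, 0.588, 0.0, 0.001]
force: [0.2, 0.1, 0.0]
finger_gap: 1.002
gripper_force: 0.0
t 5.07 tcp [ 0.4864 -0.3016  0.2548] q [-0.75  0.52  1.62  0.    1.   -0.44] yaw -18.0 F [0.2 0.1 0. ]
dp [ 0.0035 -0.0063  0.1015] rot [ 0.0002  0.0001 -0.0001]
```

```bash
python3 -m crank '[{"dp":[0.002,-0.003,0.035],"delta_rot":[0,0,0],"fingers":1},{"dp":[0,0,0.035],"delta_rot":[0,0,0],"fingers":1},{"dp":[0,0,0.032],"delta_rot":[0,0,0],"fingers":1},{"dp":[0,0,0],"delta_rot":[0,0,0],"fingers":1},{"dp":[0,0,0],"delta_rot":[0,0,0],"fingers":1}]' 60
python3 -m crank '[{"dp":[0,0,0],"delta_rot":[0,0,0],"fingers":-1},{"dp":[0,0,0],"delta_rot":[0,0,0],"fingers":-1},{"dp":[0,0,0],"delta_rot":[0,0,0],"fingers":-1},{"dp":[0,0,0],"delta_rot":[0,0,0],"fingers":-1},{"dp":[0,0,0],"delta_rot":[0,0,0],"fingers":-1},{"dp":[0,0,0],"delta_rot":[0,0,0],"fingers":-1},{"dp":[0,0,0],"delta_rot":[0,0,0],"fingers":-1},{"dp":[0,0,0],"delta_rot":[0,0,0],"fingers":-1},{"dp":[0,0,0],"delta_rot":[0,0,0],"fingers":-1},{"dp":[0,0,0],"delta_rot":[0,0,0],"fingers":-1},{"dp":[0,0,0],"delta_rot":[0,0,0],"fingers":-1},{"dp":[0,0,0],"delta_rot":[0,0,0],"fingers":-1}]' 60
python3 t.py .486 -.30 .41 -18
```

```text
t: 5.48
tcp_pos: [0.4849, -0.2996, 0.203]
tool_rot: [0.809, 0.588, -0.0, -0.0]
force: [-0.0, 0.2, 0.3]
finger_gap: 1.002
gripper_force: 0.0
t: 6.48
tcp_pos: [0.485, -0.2998, 0.2034]
tool_rot: [0.809, 0.588, -0.0, 0.0]
force: [-1.7, 0.0, 6.2]
finger_gap: 0.139
gripper_force: 58.4
t 6.48 tcp [ 0.485  -0.2998  0.2034] q [-0.75  0.59  1.66 -0.    0.89 -0.43] yaw -18.0 F [-1.7  0.   6.2]
dp [ 2.000e-04  2.200e-03 -4.132e-01] rot [ 0.      0.     -0.0001]
```

```bash
python3 -m crank '[{"dp":[0,0,-0.01],"delta_rot":[0,0,0],"fingers":-1},{"dp":[0,0,-0.02],"delta_rot":[0,0,0],"fingers":-1},{"dp":[0,0,-0.03],"delta_rot":[0,0,0],"fingers":-1},{"dp":[0,0,-0.04],"delta_rot":[0,0,0],"fingers":-1},{"dp":[0,0,-0.05],"delta_rot":[0,0,0],"fingers":-1},{"dp":[0,0,-0.05],"delta_rot":[0,0,0],"fingers":-1},{"dp":[0,0,-0.05],"delta_rot":[0,0,0],"fingers":-1},{"dp":[0,0,-0.05],"delta_rot":[0,0,0],"fingers":-1},{"dp":[0,0,-0.05],"delta_rot":[0,0,0],"fingers":-1},{"dp":[0,0,-0.04],"delta_rot":[0,0,0],"fingers":-1},{"dp":[0,0,-0.02],"delta_rot":[0,0,0],"fingers":-1},{"dp":[0,0,0],"delta_rot":[0,0,0],"fingers":-1}]'
python3 t.py .475 .305 .41 -6.55
python3 - <<'E'
from h import *
p,d=manip.snapshot("scene"); np.savez("scene2.npz",p=p,d=d)
cv2.imwrite("pics/crop3.png",cv2.resize(p[20:190,110:280,::-1],(560,560),interpolation=cv2.INTER_CUBIC))
E
```

```text
t: 7.48
tcp_pos: [0.4856, -0.3002, 0.4106]
tool_rot: [0.809, 0.588, 0.001, 0.003]
force: [1.2, 0.0, -3.3]
finger_gap: 0.141
gripper_force: 58.5
t 7.48 tcp [ 0.4856 -0.3002  0.4106] q [-0.75  0.35  1.43  0.    1.36 -0.43] yaw -18.0 F [ 1.2  0.  -3.3]
dp [ 1.1445 -0.3945 -0.0034] rot [ 0.0008  0.0004 -0.0318]
```

View pics/crop3.png

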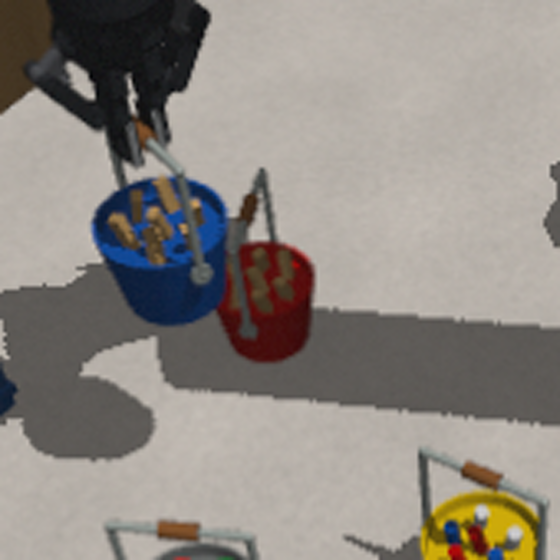

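The pail is lifted, upright and held at the grip (crop 145,135). Now I carry it over the yellow pail to in front of the hook.

```bash
python3 -m crank '[{"dp":[0.019,-0.0065,0],"delta_rot":[0,0,0],"fingers":-1},{"dp":[0.038,-0.013,0],"delta_rot":[0,0,0],"fingers":-1},{"dp":[0.0567,-0.0196,0],"delta_rot":[0,0,0],"fingers":-1},{"dp":[0.0567,-0.0196,0],"delta_rot":[0,0,0],"fingers":-1},{"dp":[0.0567,-0.0196,0],"delta_rot":[0,0,0],"fingers":-1},{"dp":[0.0567,-0.0196,0],"delta_rot":[0,0,0],"fingers":-1},{"dp":[0.0567,-0.0196,0],"delta_rot":[0,0,0],"fingers":-1},{"dp":[0.0567,-0.0196,0],"delta_rot":[0,0,0],"fingers":-1},{"dp":[0.0567,-0.0196,0],"delta_rot":[0,0,0],"fingers":-1},{"dp":[0.0567,-0.0196,0],"delta_rot":[0,0,0],"fingers":-1},{"dp":[0.0567,-0.0196,0],"delta_rot":[0,0,0],"fingers":-1}]'
python3 -m crank '[{"dp":[0.0567,-0.0196,0],"delta_rot":[0,0,0],"fingers":-1},{"dp":[0.0567,-0.0196,0],"delta_rot":[0,0,0],"fingers":-1},{"dp":[0.0567,-0.0196,0],"delta_rot":[0,0,0],"fingers":-1},{"dp":[0.0567,-0.0196,0],"delta_rot":[0,0,0],"fingers":-1},{"dp":[0.0567,-0.0196,0],"delta_rot":[0,0,0],"fingers":-1},{"dp":[0.0567,-0.0196,0],"delta_rot":[0,0,0],"fingers":-1},{"dp":[0.0567,-0.0196,0],"delta_rot":[0,0,0],"fingers":-1},{"dp":[0.0567,-0.0196,0],"delta_rot":[0,0,0],"fingers":-1},{"dp":[0.0567,-0.0196,0],"delta_rot":[0,0,0],"fingers":-1},{"dp":[0.04,-0.014,0],"delta_rot":[0,0,0],"fingers":-1},{"dp":[0.02,-0.0065,0],"delta_rot":[0,0,0],"fingers":-1}]'
python3 -m crank '[{"dp":[0,0,0],"delta_rot":[0,0,-0.008],"fingers":-1},{"dp":[0,0,0],"delta_rot":[0,0,-0.008],"fingers":-1},{"dp":[0,0,0],"delta_rot":[0,0,-0.008],"fingers":-1},{"dp":[0,0,0],"delta_rot":[0,0,-0.0078],"fingers":-1},{"dp":[0,0,0],"delta_rot":[0,0,0],"fingers":-1},{"dp":[0,0,0],"delta_rot":[0,0,0],"fingers":-1}]'
python3 t.py .475 .305 .319 -6.55
python3 - <<'E'
from h import *
for n in("scene","top"):
    p,d=manip.snapshot(n); np.savez(n+"3.npz",p=p,d=d)
    if n=="scene": cv2.imwrite("pics/s3.png",cv2.resize(p[60:360,190:490,::-1],(600,600),interpolation=cv2.INTER_CUBIC))
E
```

```text
t: 8.45
tcp_pos: [0.4779, 0.0026, 0.4059]
tool_rot: [0.809, 0.588, -0.001, -0.002]
force: [1.2, 0.2, -3.3]
finger_gap: 0.142
gripper_force: 58.5
t: 9.37
tcp_pos: [0.4723, 0.3046, 0.4056]
tool_rot: [0.808, 0.589, -0.002, -0.001]
force: [0.9, -1.0, -2.7]
finger_gap: 0.14
gripper_force: 58.5
t: 9.87
tcp_pos: [0.4736, 0.3014, 0.4067]
tool_rot: [0.747, 0.665, -0.001, -0.0]
force: [0.1, -0.1, -2.1]
finger_gap: 0.141
gripper_force: 58.6
t 9.87 tcp [0.4736 0.3014 0.4067] q [ 0.37  0.34  1.46 -0.    1.35  0.48] yaw -6.7 F [ 0.1 -0.1 -2.1]
dp [0.0078 0.0025 0.1753] rot [-0.0004  0.0003 -0.0003]
```

View pics/s3.png

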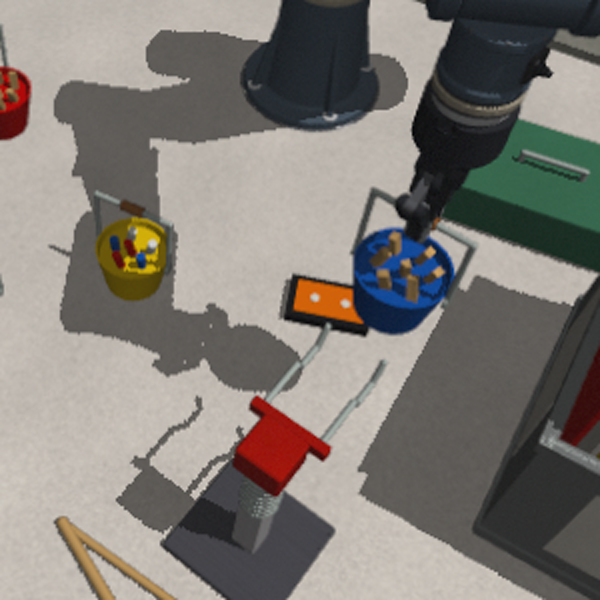

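The pail is upright in front of the hook. It sits at crop (403,275), and the prong tips are at (325,328) and (381,363). I check the bar's position against the prongs in the same image.

Run:
```python
from m import *
a=np.radians(-6.55); ex=np.array([np.cos(a),np.sin(a)]); ey=np.array([-ex[1],ex[0]])
for n in("scene","top"):
    p,W,d=cloud(n,n+"3.npz"); h=cv2.cvtColor(p,cv2.COLOR_RGB2HSV).reshape(-1,3); w=W.reshape(-1,3)
    box=(d.ravel()>0)&(abs(w[:,0]-.475)<.09)&(abs(w[:,1]-.3)<.09)
    b=w[box&(h[:,0]>100)&(h[:,0]<125)&(h[:,1]>140)&(w[:,2]>.2)]
    print(n,len(b)); 
    if len(b)>20: print("pail blue z max",np.percentile(b[:,2],98),"u",np.percentile(b[:,:2]@ex,[1,99]).round(3),"v",np.percentile(b[:,:2]@ey,[1,99]).round(3))
    q=w[box&(w[:,2]>.335)&(w[:,2]<.365)&(h[:,1]<60)&(h[:,2]>90)]
    if len(q)>10:
        v=q[:,:2]@ey; u=q[:,:2]@ex; print("bar",len(q),"v",v.min(),v.max(),"z",np.median(q[:,2]),"fit u(v)",np.polyfit(v,u,1),"u mean",u.mean(),"z at ends",np.polyfit(v,q[:,2],1)[0])
t=manip.sense()["tcp_pos"][:2]; print("tcp u,v",t@ex,t@ey)
```

```text
scene 1448
pail blue z max 0.27304361882891875 u [0.389 0.485] v [0.304 0.396]
bar 114 v 0.2950961018292688 0.40520781131597394 z 0.35474898339696037 fit u(v) [0.00971423 0.43354703] u mean 0.43711971247238884 z at ends 0.00555442208683759
top 1163
pail blue z max 0.2750306906756583 u [0.387 0.48 ] v [0.305 0.393]
tcp u,v 0.43637922010776137 0.3536121322517974
```

```bash
python3 -m crank '[{"dp":[0.007,0,0.02],"delta_rot":[0,0,0],"fingers":-1},{"dp":[0.008,0,0.03],"delta_rot":[0,0,0],"fingers":-1},{"dp":[0,0,0.04],"delta_rot":[0,0,0],"fingers":-1},{"dp":[0,0,0.04],"delta_rot":[0,0,0],"fingers":-1},{"dp":[0,0,0.03],"delta_rot":[0,0,0],"fingers":-1},{"dp":[0,0,0.012],"delta_rot":[0,0,0],"fingers":-1},{"dp":[0,0,0],"delta_rot":[0,0,0],"fingers":-1},{"dp":[0,0,0],"delta_rot":[0,0,0],"fingers":-1},{"dp":[0,0,0],"delta_rot":[0,0,0],"fingers":-1}]'
python3 - <<'E'
from m import *
a=np.radians(-6.55); ex=np.array([np.cos(a),np.sin(a)]); ey=np.array([-ex[1],ex[0]])
n="scene"; p,d=manip.snapshot(n); np.savez(n+"4.npz",p=p,d=d)
p,W,d=cloud(n,n+"4.npz"); h=cv2.cvtColor(p,cv2.COLOR_RGB2HSV).reshape(-1,3); w=W.reshape(-1,3)
box=(d.ravel()>0)&(abs(w[:,0]-.475)<.075)&(abs(w[:,1]-.308)<.075)
q=w[box&(w[:,2]>.25)&(w[:,2]<.28)&(h[:,1]<60)&(h[:,2]>90)]
v=q[:,:2]@ey; u=q[:,:2]@ex; print("bar",len(q),"v",v.min(),v.max(),"z",np.median(q[:,2]),np.percentile(q[:,2],95),"u mean",u.mean())
t=manip.sense()["tcp_pos"]; print("tcp u,v",t[:2]@ex,t[:2]@ey,t[2])
E
python3 t.py .5885 .30 .318 -6.55
```

```text
t: 10.72
tcp_pos: [0.4757, 0.3097, 0.3229]
tool_rot: [0.747, 0.665, 0.001, 0.0]
force: [1.0, 0.1, -2.8]
finger_gap: 0.138
gripper_force: 58.5
bar 115 v 0.3032088811150544 0.4148904105135693 z 0.2704977903115878 0.27398600610919543 u mean 0.43880460617208356
tcp u,v 0.43731535875962285 0.36193009992063163 0.3230957578533388
t 10.77 tcp [0.4757 0.3097 0.3231] q [0.38 0.43 1.56 0.   1.15 0.5 ] yaw -6.6 F [ 0.1  1.  -3. ]
dp [0.0066 0.2262 0.0107] rot [ 0.0004 -0.0002 -0.0001]
```

```bash
python3 -m crank '[{"dp":[-0.001,0.01,0.002],"delta_rot":[0,0,0],"fingers":-1},{"dp":[0,0.02,0.002],"delta_rot":[0,0,0],"fingers":-1},{"dp":[0,0.025,0],"delta_rot":[0,0,0],"fingers":-1},{"dp":[0,0.03,0],"delta_rot":[0,0,0],"fingers":-1},{"dp":[0,0.03,0],"delta_rot":[0,0,0],"fingers":-1},{"dp":[0,0.03,0],"delta_rot":[0,0,0],"fingers":-1},{"dp":[0,0.03,0],"delta_rot":[0,0,0],"fingers":-1},{"dp":[0,0.025,0],"delta_rot":[0,0,0],"fingers":-1},{"dp":[0,0.02,0],"delta_rot":[0,0,0],"fingers":-1},{"dp":[0,0.01,0],"delta_rot":[0,0,0],"fingers":-1},{"dp":[0,0,0],"delta_rot":[0,0,0],"fingers":-1},{"dp":[0,0,0],"delta_rot":[0,0,0],"fingers":-1}]'
python3 t.py .5895 .292 .283 -6.55
python3 - <<'E'
from h import *
n="scene"; p,d=manip.snapshot(n); np.savez(n+"5.npz",p=p,d=d)
cv2.imwrite("pics/s5.png",cv2.resize(p[140:320,280:460,::-1],(600,600),interpolation=cv2.INTER_CUBIC))
E
```

```text
t: 11.77
tcp_pos: [0.5892, 0.2955, 0.3196]
tool_rot: [0.747, 0.665, -0.0, -0.0]
force: [-0.3, -0.1, -3.0]
finger_gap: 0.141
gripper_force: 58.6
t 11.77 tcp [0.5892 0.2955 0.3196] q [0.3  0.56 1.32 0.   1.26 0.41] yaw -6.6 F [-0.3 -0.1 -3. ]
dp [-0.0069  0.0014  0.0732] rot [-0.0002  0.     -0.0001]
```

View pics/s5.png

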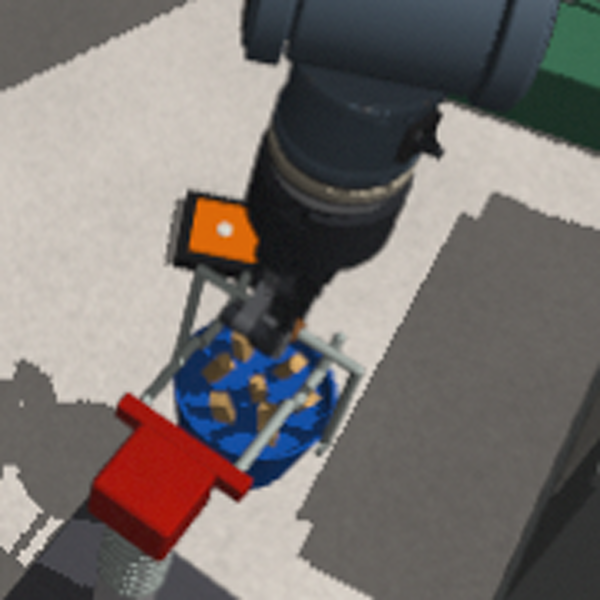

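Both prongs pass through the bail, under the bar, with the bail's uprights outside them. Now I lower it gently.

```bash
python3 -m crank '[{"dp":[-0.002,0,0.01],"delta_rot":[0,0,0],"fingers":-1},{"dp":[-0.002,0,0.01],"delta_rot":[0,0,0],"fingers":-1},{"dp":[0,0,0.01],"delta_rot":[0,0,0],"fingers":-1},{"dp":[0,0,0.01],"delta_rot":[0,0,0],"fingers":-1},{"dp":[0,0,0.01],"delta_rot":[0,0,0],"fingers":-1},{"dp":[0,0,0.01],"delta_rot":[0,0,0],"fingers":-1},{"dp":[0,0,0.01],"delta_rot":[0,0,0],"fingers":-1},{"dp":[0,0,0.01],"delta_rot":[0,0,0],"fingers":-1},{"dp":[0,0,0],"delta_rot":[0,0,0],"fingers":-1},{"dp":[0,0,0],"delta_rot":[0,0,0],"fingers":-1},{"dp":[0,0,0],"delta_rot":[0,0,0],"fingers":-1}]'
python3 t.py .5895 .292 .261 -6.55
```

```text
t: 12.73
tcp_pos: [0.5893, 0.2938, 0.2803]
tool_rot: [0.746, 0.665, 0.0, 0.0]
force: [0.0, -0.5, -0.7]
finger_gap: 0.14
gripper_force: 58.7
t 12.73 tcp [0.5893 0.2938 0.2803] q [ 0.29  0.6   1.37 -0.    1.18  0.41] yaw -6.6 F [ 0.  -0.5 -0.7]
dp [-0.0035  0.0008  0.0386] rot [ 0.0001 -0.     -0.0001]
```

```bash
python3 -m crank '[{"dp":[0,0,0.008],"delta_rot":[0,0,0],"fingers":-1},{"dp":[0,0,0.009],"delta_rot":[0,0,0],"fingers":-1},{"dp":[0,0,0.009],"delta_rot":[0,0,0],"fingers":-1},{"dp":[0,0,0.008],"delta_rot":[0,0,0],"fingers":-1},{"dp":[0,0,0],"delta_rot":[0,0,0],"fingers":-1},{"dp":[0,0,0],"delta_rot":[0,0,0],"fingers":-1},{"dp":[0,0,0],"delta_rot":[0,0,0],"fingers":-1},{"dp":[0,0,0],"delta_rot":[0,0,0],"fingers":-1},{"dp":[0,0,0],"delta_rot":[0,0,0],"fingers":-1},{"dp":[0,0,0],"delta_rot":[0,0,0],"fingers":-1}]'
cat > sl.py <<'E'
from m import *
n="scene"; p,d=manip.snapshot(n); np.savez("s.npz",p=p,d=d); p,W,d=cloud(n,"s.npz")
h=cv2.cvtColor(p,cv2.COLOR_RGB2HSV).reshape(-1,3); w=W.reshape(-1,3)
m=(d.ravel()>0)&((h[:,0]<8)|(h[:,0]>172))&(h[:,1]>150)&(abs(w[:,0]-.70)<.06)&(abs(w[:,1]-.28)<.06)&(w[:,2]>.15)
t=w[m]; zt=t[:,2]; hi=zt>np.percentile(zt,95)-.006
print("sleeve top z",np.median(zt[hi]),"hook",0.2467-zt[hi].mean())
b=w[(d.ravel()>0)&(h[:,0]>100)&(h[:,0]<125)&(h[:,1]>140)&(abs(w[:,0]-.59)<.08)&(abs(w[:,1]-.29)<.08)&(w[:,2]>.02)]
print("pail centre",((np.percentile(b,1,axis=0)+np.percentile(b,99,axis=0))/2)[:2],"rim z",np.percentile(b[:,2],98))
cv2.imwrite("pics/last.png",cv2.resize(p[140:320,280:460,::-1],(600,600),interpolation=cv2.INTER_CUBIC))
E
python3 sl.py; python3 t.py .5895 .292 .28 -6.55
```

```text
t: 13.57
tcp_pos: [0.5896, 0.2939, 0.2634]
tool_rot: [0.746, 0.665, 0.001, 0.0]
force: [1.6, 1.5, 3.2]
finger_gap: 0.142
gripper_force: 59.1
sleeve top z 0.22715419151836702 hook 0.019530719104484284
pail centre [0.59127236 0.29184334] rim z 0.13115015726215065
t 13.62 tcp [0.5896 0.2939 0.2634] q [ 0.29  0.62  1.38 -0.    1.14  0.41] yaw -6.6 F [2.5 0.7 3.4]
dp [-0.0037  0.0003 -0.0333] rot [ 0.0003 -0.0001 -0.0001]
```

```bash
python3 -m crank '[{"dp":[0,0,-0.008],"delta_rot":[0,0,0],"fingers":-1},{"dp":[0,0,-0.008],"delta_rot":[0,0,0],"fingers":-1},{"dp":[0,0,-0.006],"delta_rot":[0,0,0],"fingers":-1},{"dp":[0,0,0],"delta_rot":[0,0,0],"fingers":-1},{"dp":[0,0,0],"delta_rot":[0,0,0],"fingers":-1},{"dp":[0,0,0],"delta_rot":[0,0,0],"fingers":-1}]' 20
python3 sl.py
python3 -m crank '[{"dp":[0,0,0],"delta_rot":[0,0,0],"fingers":-0.6},{"dp":[0,0,0],"delta_rot":[0,0,0],"fingers":-0.4},{"dp":[0,0,0],"delta_rot":[0,0,0],"fingers":-0.2},{"dp":[0,0,0],"delta_rot":[0,0,0],"fingers":0},{"dp":[0,0,0],"delta_rot":[0,0,0],"fingers":0.1},{"dp":[0,0,0],"delta_rot":[0,0,0],"fingers":0.1},{"dp":[0,0,0],"delta_rot":[0,0,0],"fingers":0.1},{"dp":[0,0,0],"delta_rot":[0,0,0],"fingers":0.1},{"dp":[0,0,0],"delta_rot":[0,0,0],"fingers":0.1},{"dp":[0,0,0],"delta_rot":[0,0,0],"fingers":0.1}]'
python3 sl.py
```

```text
t: 14.12
tcp_pos: [0.5885, 0.2936, 0.2735]
tool_rot: [0.746, 0.665, -0.001, -0.0]
force: [1.1, -0.1, 0.0]
finger_gap: 0.136
gripper_force: 59.0
sleeve top z 0.23712706874676565 hook 0.009593192751740087
pail centre [0.588078  0.2916124] rim z 0.14319655691730562
t: 15.0
tcp_pos: [0.589, 0.2937, 0.2739]
tool_rot: [0.746, 0.665, -0.0, 0.0]
force: [-0.1, 0.0, -0.8]
finger_gap: 0.55
gripper_force: 0.0
sleeve top z 0.2375416045364026 hook 0.00918216810429881
pail centre [0.5880065  0.29150771] rim z 0.21371071443656253
```

View pics/last.png

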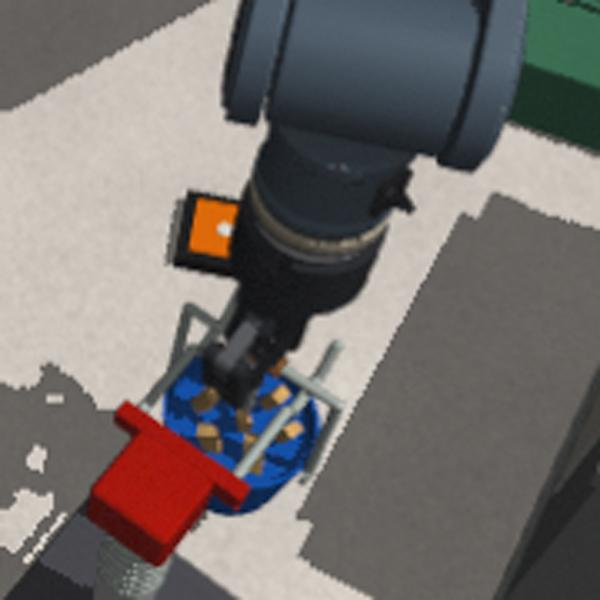

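The pail hangs upright on both prongs and the fingers are open. The grip is visible at (280,365), free of them, and the hook is at about 9 mm. I retreat straight up.

```bash
python3 -m crank '[{"dp":[0,0,-0.01],"delta_rot":[0,0,0],"fingers":0.1},{"dp":[0,0,-0.02],"delta_rot":[0,0,0],"fingers":0.1},{"dp":[0,0,-0.03],"delta_rot":[0,0,0],"fingers":0.1},{"dp":[0,0,-0.04],"delta_rot":[0,0,0],"fingers":0.1},{"dp":[0,0,-0.05],"delta_rot":[0,0,0],"fingers":0.1},{"dp":[0,0,-0.05],"delta_rot":[0,0,0],"fingers":0.1},{"dp":[0,0,-0.04],"delta_rot":[0,0,0],"fingers":0.1},{"dp":[0,0,0],"delta_rot":[0,0,0],"fingers":0.1},{"dp":[0,0,0],"delta_rot":[0,0,0],"fingers":0.1},{"dp":[0,0,0],"delta_rot":[0,0,0],"fingers":0.1},{"dp":[0,0,0],"delta_rot":[0,0,0],"fingers":0.1},{"dp":[0,0,0],"delta_rot":[0,0,0],"fingers":0.1}]'
python3 -m crank '[{"dp":[0,0,0],"delta_rot":[0,0,0],"fingers":0.1},{"dp":[0,0,0],"delta_rot":[0,0,0],"fingers":0.1},{"dp":[0,0,0],"delta_rot":[0,0,0],"fingers":0.1},{"dp":[0,0,0],"delta_rot":[0,0,0],"fingers":0.1},{"dp":[0,0,0],"delta_rot":[0,0,0],"fingers":0.1},{"dp":[0,0,0],"delta_rot":[0,0,0],"fingers":0.1}]'
python3 sl.py
```

```text
t: 16.05
tcp_pos: [0.5885, 0.2935, 0.3923]
tool_rot: [0.747, 0.665, -0.001, -0.001]
force: [0.6, -0.1, 0.1]
finger_gap: 0.55
gripper_force: 0.0
t: 16.55
tcp_pos: [0.589, 0.2937, 0.3939]
tool_rot: [0.746, 0.665, -0.0, -0.0]
force: [0.1, -0.2, -1.0]
finger_gap: 0.55
gripper_force: 0.0
sleeve top z 0.23769435226298086 hook 0.009076943049875857
pail centre [0.58628357 0.29142558] rim z 0.14138336453794131
```

View pics/last.png

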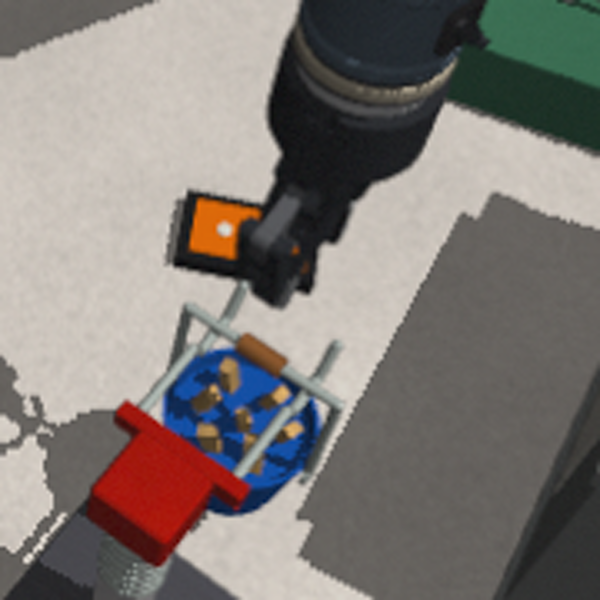

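The pail hangs level from both prongs and the gripper is clear above it. I hand in.

```bash
python3 -c "
from station import manip
print(manip.sign_off())"
```

```text
the job is handed in; nothing more can be done
None
```

The blue pail hangs upright and released from both prongs; I tugged it down until the hook read about 20 mm, it settled back to about 9 mm, and I handed the job in (no verdict was returned).

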